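Unhook a radio's carrying handle with a spring bar fork

TASK

Take the carrying handle off the radio so that its case can be opened: with the forked tool from the stand, press the spring bar's collar back just far enough to draw the pin out of its lug, lift that end clear with the fork so that the pin comes to rest on top of the lug, and put the tool back in its slot. Then lift the handle away, easing its other end out of the far lug, and lay it flat in the parts tray. Do not force the spring bar or the lugs, and do not shift the radio or disturb the other things on the bench.

Things in the scene. Friction and masses are not known exactly. Their poses are not given: they have to be found in the camera images.
- radio: Grey portable radio, 100 (x) x 230 (y) x 120 mm, about 2.6 kg, loose on rubber feet, its back (screws) to the robot; slides if pushed with over about 12 N. Origin: centre of its underside, z up. On its flat top two upright steel lugs, 18 mm wide (x), 5 mm thick (y), tops at z = 147 mm. Two rubber studs 11 mm tall at x = +30, y = +-52 mm carry the folded handle's grip.
- lug_hole (a point): Centre of the 8 mm through hole, at the inner face of the +y lug (the sprung pin's): x = -20, y = +67, z = 138 mm on the radio. Axes as the radio's.
- far_lug_hole (a point): The same on the -y lug, inner face at y = -67 mm; it holds the handle's fixed stub. The stub has room to tilt about 15 degrees in the hole before it binds.
- handle: Black carrying handle, a flat frame hung between the lugs and folded over the radio's top, about 0.14 kg. Origin: middle of the hinge axis; y along it to the sprung end, x to the grip, z up. Arms 10 mm thick (y = 56..66 and -66..-56 mm), 15 mm high at the hinge. A fixed 6 mm stub stands 6.5 mm out of the -y arm into the far lug. About 1 mm of end play each way between the lugs.
- handle_grip (a point): Middle of the handle's grip bar, 16 mm (x) x 132 mm (y) x 14 mm high, 50 mm from the hinge axis; 36 mm of free space between it and the spring bar. Folded, it lies 18 mm above the radio's top.
- handle_end (a point): Middle of the outer face of the handle's +y arm, on the hinge axis (y = 66 mm). Out of it a 6 mm pin stands 5.5 mm into its lug. Behind the arm (y = 56 down to 28.5 mm) the bare rod runs to an 11 mm barrel; on it is clamped a round collar, 15 mm wide, 3 mm thick, not always at the same place: its outer face lies anywhere from y = 38 to 48.5 mm.
- spring_bar (a point): Point on the bare rod of the spring bar, 4 mm inside the +y arm (y = 52 mm of the handle). Pressing the collar towards -y draws the pin in: 3 N to start it, 0.5 N more per mm, hard stop after 5.5 mm. With the end play taken up, 3.5 mm frees it from the lug, whose top it clears when raised 12 mm. A fork pressing the collar grips it well enough to carry this end of the handle up.
- fork: Forked tool standing in the stand, fork down, 0.09 kg. Origin: centre of the underside of its 24 x 34 x 6 mm collar plate, which rests on the stand; z up. Wooden grip 16 (x) x 22 (y) mm from z = 6 to 82 mm. Steel blade below, 3.5 mm thick (x), 18 mm wide (y), ending in two tines with an 8 mm notch between; the tines end at z = -40 mm, bent outwards (21 mm over them) as a lead-in.
- fork_notch (a point): Middle of the closed upper end of the fork's notch, 27 mm below the tool's origin.
- stand: Wooden tool stand, fixed, 76 x 176 x 50 mm, origin: centre of its underside, z up. Besides the fork's slot, a round hole with a short driver 58 mm to either side along y.
- stand_slot (a point): Middle of the mouth of the fork's slot, on the stand's top face (z = 50 mm): 10 mm (x) x 27 mm (y), 45 mm deep.
- tray: White parts tray, fixed, empty, 170 mm (x) x 220 mm (y) x 24 mm high outside, walls and floor 4 to 5 mm thick. Origin: centre of its underside.
- driver_a: Short driver with a round wooden handle in the stand at its y = +58 mm; handle 24 mm thick, up to 66 mm above the stand. Leave it.
- driver_b: The same at y = -58 mm, slimmer. Leave it.
- multimeter: Multimeter, 150 x 78 x 38 mm, lying on the bench beyond the radio. Leave it.
- parts_box: Open grey assortment box, 120 x 190 x 32 mm, on the bench beyond the radio. Leave it.
Not all that is in view belongs to the job. There is more than one size of the radio; the one meant has the size given above.

How it is judged:
By the outcome, as a careful person would: the job done as asked, in the order asked, and still so for the second after the job is handed in, with the robot touching nothing.
It also fails if it takes over 70 s, if anything falls off the work surface, if the arm or the gripper's body presses on something with over 40 N, if the wrist force passes 120 N, or if a joint passes its speed limit or range.

ROBOT

A 6-joint arm with a two-finger parallel gripper is mounted at the origin on the work surface. World frame = base frame: x ahead of the robot, y to its left, z up, the work surface at z = 0. Lengths are in m, angles in rad, forces in N, time in s.
With the tool pointing down it reaches from about 0.425 to 1.125 m from the base axis. Payload 14.9 kg.
Tool frame: the origin (TCP) lies midway between the tips of the shut fingers; the grasp point (between the pads) lies 19 mm behind it; z points along the fingers, y is the line along which they close (so a half turn about z gives the same grasp; the last joint's range is limited). The gripper opens to 91 mm and grips with 3 to 60 N. Pads are 32 mm wide; open, the fingers measure 118 mm over their backs; the gripper's body (76 mm by 178 mm) begins 60 mm behind the grasp point.
Start: joints at [-1.293, 0.379, 1.734, -0, 1.028, -0.033], TCP at [0.214, -0.666, 0.214] pointing down, gripper open.
Joint ranges: [-2.77, 2.77], [-0.74, 2.19], [0, 2.66], [-1.06, 4.2], [0.31, 2.87], [-3.08, 3.08]. Speed limits (rad/s): [1.89, 1.89, 2.39, 3.14, 3.14, 3.14].

INTERFACE

Orientations are given as a unit quaternion [x, y, z, w].
In Python, from plant import arm gives the robot as it stands.
- The arm moves only by the tool drive_tool, never from a script. Its argument "rows" is a list of rows, each a list of 7 numbers: the turn, a rotation vector about the tool's x, y, z in rad, then the shift along the tool's x, y, z in m, then the closure, from 0 (fully open) to 1 (shut). A call has 1 to 20 rows; each row shifts and turns the commanded pose from where the row before left it, along the tool's axes as they then stand; what a row does not reach is not made up. A row lasts 1/12 s, in which the tool goes at most 41.7 mm and 7.16 degrees, less where a joint would pass 70% of its speed; a pose out of reach is approached as far as the arm can. A call is refused whole if a number of a shift passes 0.0417 or a number of a turn 0.125, either way. A call with a gripper value outside its range is refused whole. The fingers move at their own pace and stop on an object; "grip_force" is the grip in N (left out, the last holds). Time passes only in rows, so rows that do not move let the fingers close. It gives the time, the measured TCP pose, the force, the opening and the grip force at its end, in the units of the state.
- arm.state(): the state, without advancing time (a new reading comes with each control period).
- arm.grab_frame(name): name is "side" or "top" or "wrist"; returns a dict with "image" (384x512x3 uint8, red, green, blue), "mtx" (3x3 intrinsics, pixels), "k1" (the pictures are not rectified: a ray, as slopes to the right and down, at radius r is drawn at 1 + k1 r^2 times it, then the intrinsics apply), "cam_to_world" (4x4, takes a point from camera to world coordinates); the wrist camera has in their place "T_tool_cam" (4x4, takes a point from camera to tool coordinates, whose origin is the TCP and whose axes are the flange's). Camera axes: x right, y down, z forward; pixel columns grow to the right and rows downward; lengths in m; the calibration is good to about 2 mm. A picture is of the moment at which its call begins: read the wrist's pose just before it. There is no depth.
- arm.sign_off(): hands the job in; it is judged then, once.
Trained networks look in a picture, given as the dict that the camera call returned (one of the last four; its "shot" number tells which), for a name from the list of things; names that differ only in an ending like _2 or _b are one class to them, and where a whole thing is asked for, a point or a joint stands for the part that bears it (a point fixed in the world has none). Each returns a list of dicts, best first, with "score" (0 to 1); they miss things now and then, are a little off and sometimes report something else, mostly with a low value. They report only what shows in the picture. A call takes as long as a camera call. They do not tell look-alikes from the thing itself.
- arm.silhouettes(picture, target): "region" (384x512 bool, what is visible of it) and "rect" ([centre column, centre row, width, height] in pixels, round what is visible of it).
- arm.landmark_of(picture, target): "pixel" ([column, row] in pixels: a listed point, or the origin of a listed thing).
The state is a dict: "time": time; "joint_pos": joint angles; "qvel": joint speeds; "effort": joint torques, N m; "tcp_pos": TCP position; "eef_rot": TCP orientation; "force": force on the tool from outside, world axes, zero at the start; "wrist_torque": the same for the moment, N m; "gripper_width": finger opening in m; "grasp_force": force on a finger pad.
Only numpy, scipy, OpenCV 4.12 (cv2) and the standard library are available. Lean on these libraries where they do the work, as an engineer would, in place of code of your own. Each camera call takes 0.05 s, during which the arm holds its last target. There are 200 camera calls.

## Working session

There is one attempt and no reset: what is moved stays moved. The work goes in short steps, Python scripts to look and compute and a tool call to move; the robot and the scene stay as the last step left them, time stands still between calls to the robot, and variables do not carry over. Pictures are saved under pics/ and viewed, at most 10 in all, crops included, and the job is handed in when it is done.

Besides the shell and the picture viewer there is one more tool, called after "Request:" by a JSON object that holds its "method" and its "body". drive_tool: Moves the arm, as the interface text tells. Its arguments: {"type":"object","properties":{"rows":{"type":"array"},"grip_force":{"type":"number"}},"required":["rows"]}

```bash
mkdir -p pics; ls; cat > h.py <<'E'
import numpy as np, cv2
from scipy.spatial.transform import Rotation as R
from plant import arm
def T(st):
    M=np.eye(4);M[:3,:3]=R.from_quat(st['eef_rot']).as_matrix();M[:3,3]=st['tcp_pos'];return M
def grab(n):
    st=arm.state();f=arm.grab_frame(n)
    f['M']=np.array(f['cam_to_world']) if n!='wrist' else T(st)@np.array(f['T_tool_cam'])
    return f
def ray(f,px):
    K=np.array(f['mtx']);d=np.array([(px[0]-K[0,2])/K[0,0],(px[1]-K[1,2])/K[1,1]])
    u=d.copy()
    for _ in range(20): u=d/(1+f['k1']*(u@u))
    M=f['M'];return M[:3,3],M[:3,:3]@np.r_[u,1]
def atz(f,px,z):
    o,d=ray(f,px);return o+d*(z-o[2])/d[2]
def proj(f,p):
    M=np.linalg.inv(f['M']);c=M[:3,:3]@np.asarray(p)+M[:3,3];u=c[:2]/c[2];u=u*(1+f['k1']*(u@u))
    K=np.array(f['mtx']);return np.array([K[0,0]*u[0]+K[0,2],K[1,1]*u[1]+K[1,2]])
def tri(rs):
    A=np.zeros((3,3));b=np.zeros(3)
    for o,d in rs:
        d=d/np.linalg.norm(d);P=np.eye(3)-np.outer(d,d);A+=P;b+=P@o
    x=np.linalg.solve(A,b);return x,[float(np.linalg.norm((np.eye(3)-np.outer(d,d)/(d@d))@(x-o))) for o,d in rs]
def save(f,n): cv2.imwrite('pics/'+n,f['image'][:,:,::-1])
E
cat > a.py <<'E'
from h import *
np.set_printoptions(precision=4,suppress=True)
F={n:grab(n) for n in('side','top')}
for n in F: print(n,F[n]['M'][:3,3],F[n]['M'][:3,2])
cv2.imwrite('pics/a.png',cv2.resize(np.vstack([F[n]['image'] for n in F]),(512,768))[:,:,::-1][:, :])
save(F['top'],'top.png');save(F['side'],'side.png')
for t in ['radio','lug_hole','far_lug_hole','handle','handle_grip','handle_end','spring_bar','fork','fork_notch','stand','stand_slot','tray']:
    r={n:arm.landmark_of(F[n],t) for n in F}
    print(t,{n:[(np.round(q['pixel'],1).tolist(),round(q['score'],2)) for q in r[n][:3]] for n in F})
    if r['side'] and r['top']:
        print('   ',*tri([ray(F[n],r[n][0]['pixel']) for n in F]))
print(arm.state())
E
python3 a.py
```

```text
pics
side [ 0.4381 -0.6287  0.8848] [ 0.1021  0.6209 -0.7772]
top [ 0.3136 -0.0038  1.2514] [ 0.1784 -0.005  -0.9839]
radio {'side': [([183.7, 257.2], 0.97), ([183.6, 188.9], 0.84), ([262.6, 222.2], 0.59)], 'top': [([219.8, 261.2], 0.93), ([266.5, 204.3], 0.88), ([286.8, 258.0], 0.73)]}
    [ 0.3095  0.1414 -0.3995] [0.028436071388302505, 0.028436071388302352]
lug_hole {'side': [([246.4, 170.0], 0.76), ([177.9, 174.4], 0.71), ([169.6, 223.2], 0.68)], 'top': [([277.1, 268.2], 0.96), ([231.3, 264.7], 0.77), ([240.9, 205.6], 0.68)]}
    [ 0.4006 -0.0735  0.2653] [0.08972945309195988, 0.08972945309195982]
far_lug_hole {'side': [([189.3, 154.6], 0.78), ([185.6, 258.7], 0.77), ([258.1, 213.7], 0.6)], 'top': [([303.5, 260.6], 0.81), ([286.5, 200.6], 0.77), ([203.6, 245.5], 0.68)]}
    [ 0.3597 -0.1202  0.3601] [0.02952789809790067, 0.02952789809790074]
handle {'side': [], 'top': [([261.5, 204.7], 0.57), ([336.7, 205.7], 0.18)]}
handle_grip {'side': [([275.0, 182.6], 0.88)], 'top': [([262.6, 189.2], 0.78)]}
    [ 0.5548 -0.0266  0.1496] [0.004732721063654865, 0.0047327210636544555]
handle_en
[... 893 characters left out ...]
6985863]
tray {'side': [([227.2, 126.3], 0.64), ([261.1, 222.4], 0.3), ([276.4, 334.5], 0.2)], 'top': [([152.0, 215.1], 0.91)]}
    [ 0.4808  0.3554 -0.0132] [0.005808741091024387, 0.005808741091024462]
{'time': 1.3, 'joint_pos': array([-1.2933,  0.3789,  1.7342,  0.    ,  1.0285, -0.0333]), 'qvel': array([-0.0009, -0.0016,  0.    , -0.0005, -0.0008,  0.0003]), 'effort': array([ -0.0007, -76.3687, -43.4738,   0.0651,   0.039 ,  -0.    ]), 'tcp_pos': array([ 0.214 , -0.6665,  0.2139]), 'eef_rot': array([ 0.988 ,  0.1547,  0.    , -0.    ]), 'force': array([-0.3237,  0.4211, -0.9708]), 'wrist_torque': array([ 0.001 , -0.049 ,  0.0581]), 'grasp_force': 0.0, 'gripper_width': 0.09106007363270026}
```

View images.

View pics/top.png

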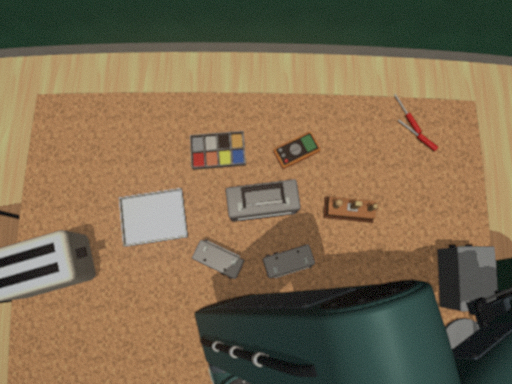

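View pics/side.png

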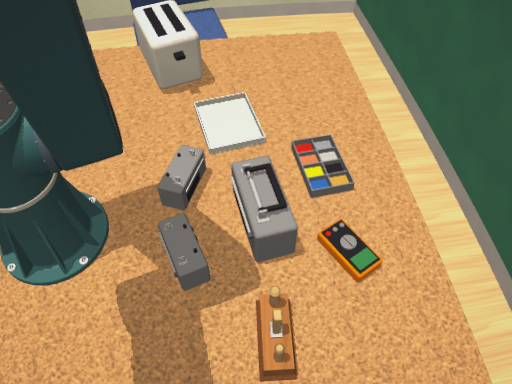

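Request:
{"method": "drive_tool", "body": {"rows": [[0,0,0,0.026,-0.015,-0.008,0],[0,0,0,0.026,-0.015,-0.008,0],[0,0,0,0.026,-0.015,-0.008,0],[0,0,0,0.026,-0.015,-0.008,0],[0,0,0,0.026,-0.015,-0.008,0],[0,0,0,0.026,-0.015,-0.008,0],[0,0,0,0.026,-0.015,-0.008,0],[0,0,0,0.026,-0.015,-0.008,0],[0,0,0,0.026,-0.015,-0.008,0],[0,0,0,0.026,-0.015,-0.008,0],[0,0,0,0.026,-0.015,-0.008,0],[0,0,0,0.026,-0.015,-0.008,0],[0,0,0,0.026,-0.015,-0.008,0],[0,0,0,0.026,-0.015,-0.008,0],[0,0,0,0.026,-0.015,-0.008,0]]}}

```text
time: 2.55
tcp_pos: [0.5174, -0.3317, 0.3345]
eef_rot: [0.988, 0.155, 0.0, 0.0]
force: [-1.0, -0.8, -0.3]
gripper_width: 0.0914
grasp_force: 0.0
```

Request:
{"method": "drive_tool", "body": {"rows": [[0,0,-0.105,0,0,0,0],[0,0,-0.105,0,0,0,0],[0,0,-0.105,0,0,0,0],[0,0,-0.105,0,0,0,0],[0,0,-0.105,0,0,0,0],[0,0,-0.105,0,0,0,0],[0,0,-0.105,0,0,0,0],[0,0,-0.105,0,0,0,0],[0,0,-0.105,0,0,0,0],[0,0,-0.105,0,0,0,0],[0,0,-0.105,0,0,0,0],[0,0,-0.105,0,0,0,0],[0,0,0,0,0,0,0]]}}

```text
time: 3.63
tcp_pos: [0.5165, -0.333, 0.334]
eef_rot: [0.705, 0.709, -0.0, 0.0]
force: [1.0, -0.7, 0.4]
gripper_width: 0.0913
grasp_force: 0.0
```

```bash
cat > b.py <<'E'
from h import *
np.set_printoptions(precision=4,suppress=True)
f=grab('wrist');save(f,'w1.png');print(np.array(f['T_tool_cam']));print(arm.state()['time'],arm.state()['tcp_pos'],T(arm.state())[:3,:3])
for t in ['stand','stand_slot','fork','fork_notch','driver']:
    r=arm.landmark_of(f,t)
    print(t,[(np.round(q['pixel'],1),round(q['score'],2)) for q in r[:4]], [atz(f,q['pixel'],.05)[:2] for q in r[:2]])
E
python3 b.py
```

```text
[[ 0.0012 -0.9686 -0.2487  0.0701]
 [ 1.      0.0013 -0.0003  0.0002]
 [ 0.0006 -0.2487  0.9686 -0.1707]
 [ 0.      0.      0.      1.    ]]
3.6833 [ 0.5166 -0.333   0.334 ] [[ 0.0017  1.      0.0001]
 [ 1.     -0.0017 -0.0001]
 [-0.0001  0.0001 -1.    ]]
stand [(array([258. , 150.2]), 0.58)] [array([ 0.5151, -0.316 ])]
stand_slot [(array([258.7, 156.4]), 0.61), (array([374.8,  46.3]), 0.34)] [array([ 0.5164, -0.3266]), array([ 0.6973, -0.1517])]
fork [(array([256.5, 155.4]), 0.71)] [array([ 0.5126, -0.3249])]
fork_notch [(array([256.8, 154.3]), 0.68), (array([372.1,  47.5]), 0.49)] [array([ 0.5131, -0.323 ]), array([ 0.6932, -0.1535])]
driver [(array([257.7, 190.5]), 0.66), (array([261.1, 123.3]), 0.63), (array([257.8, 154.5]), 0.2)] [array([ 0.515 , -0.3871]), array([ 0.52  , -0.2714])]
```

View pics/w1.png

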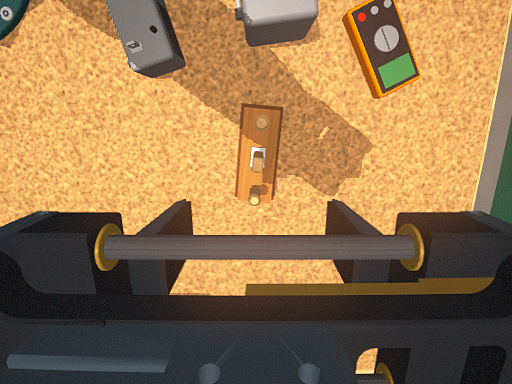

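```bash
python3 - <<'E'
from h import *
im=cv2.imread('pics/w1.png')
cv2.imwrite('pics/w1c.png',cv2.resize(im[95:215,210:310],None,fx=5,fy=5,interpolation=cv2.INTER_CUBIC))
E
```

```text
(no output)
```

View pics/w1c.png

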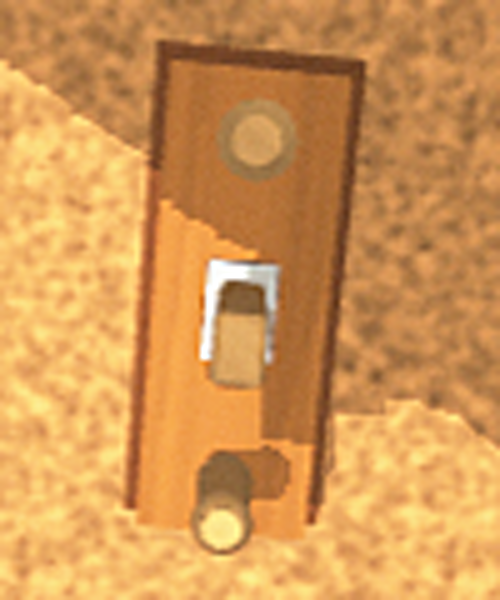

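```bash
cat > c.py <<'E'
from h import *
np.set_printoptions(precision=4,suppress=True)
f=grab('wrist')
def do(n,c,z):
    P=np.array([atz(f,(210+a/5-.4,95+b/5-.4),z)[:2] for a,b in c]);
    e=[np.linalg.norm(P[i]-P[(i+1)%4]) for i in range(4)]
    v=P[0]+P[1]-P[2]-P[3]; u=P[1]+P[2]-P[0]-P[3]
    print(n,P.mean(0),np.array(e),'yaw y',np.degrees(np.arctan2(-v[0],v[1])),'yaw x',np.degrees(np.arctan2(u[1],u[0])))
do('stand',[(165,57),(357,73),(310,525),(135,512)],.05)
do('plate',[(210,262),(281,265),(270,362),(200,360)],.056)
do('grip',[(219,313),(266,316),(262,387),(210,383)],.132)
E
python3 c.py
```

```text
stand [ 0.5149 -0.3238] [0.0631 0.1557 0.0625 0.1559] yaw y -4.936396431639593 yaw x -4.548833391065292
plate [ 0.5147 -0.327 ] [0.0238 0.0331 0.0239 0.0334] yaw y -6.222147639108808 yaw x -2.074056953083525
grip [ 0.5147 -0.3267] [0.0132 0.0203 0.0148 0.0202] yaw y -5.318650066635777 yaw x -4.137236113733077
```

Request:
{"method": "drive_tool", "body": {"rows": [[0,0,0.085,0,0,0,0],[0,0,0,0.0058,-0.0024,0,0],[0,0,0,0,0,0.03,0],[0,0,0,0,0,0.03,0],[0,0,0,0,0,0.03,0],[0,0,0,0,0,0.03,0],[0,0,0,0,0,0.03,0],[0,0,0,0,0,0.03,0],[0,0,0,0,0,0.03,0.3],[0,0,0,0,0,0.02,0.3],[0,0,0,0,0,0.02,0.3],[0,0,0,0,0,0.015,0.3],[0,0,0,0,0,0,0.3],[0,0,0,0,0,0,0.3]], "grip_force": 50}}

```text
time: 5.15
tcp_pos: [0.5144, -0.3266, 0.0687]
eef_rot: [0.736, 0.677, -0.0, -0.001]
force: [0.7, -0.3, 0.9]
gripper_width: 0.0636
grasp_force: 0.0
```

Request:
{"method": "drive_tool", "body": {"rows": [[0,0,0,0,0,0,0.6],[0,0,0,0,0,0,0.75],[0,0,0,0,0,0,0.8],[0,0,0,0,0,0,0.85],[0,0,0,0,0,0,1],[0,0,0,0,0,0,1],[0,0,0,0,0,0,1],[0,0,0,0,0,0,1]]}}

```text
time: 5.82
tcp_pos: [0.5147, -0.327, 0.069]
eef_rot: [0.737, 0.676, 0.0, -0.0]
force: [-0.3, 0.1, 2.3]
gripper_width: 0.0157
grasp_force: 50.0
```

Request:
{"method": "drive_tool", "body": {"rows": [[0,0,0,0,0,-0.01,1],[0,0,0,0,0,-0.02,1],[0,0,0,0,0,-0.025,1],[0,0,0,0,0,-0.025,1],[0,0,0,0,0,-0.025,1],[0,0,0,0,0,-0.025,1],[0,0,0,0.027,-0.0036,-0.008,1],[0,0,0,0.027,-0.0036,-0.008,1],[0,0,0,0.027,-0.0036,-0.008,1],[0,0,0,0.027,-0.0036,-0.008,1],[0,0,0,0.027,-0.0036,-0.008,1],[0,0,0,0.027,-0.0036,-0.008,1],[0,0,0,0.027,-0.0036,-0.008,1],[0,0,0,0.027,-0.0036,-0.008,1],[0,0,0,0.027,-0.0036,-0.008,1],[0,0,0,0.027,-0.0036,-0.008,1],[0,0,0,0.027,-0.0036,-0.008,1],[0,0,0,0.027,-0.0036,-0.008,1]]}}

```text
time: 7.32
tcp_pos: [0.4986, 0.0008, 0.296]
eef_rot: [0.737, 0.676, 0.0, 0.0]
force: [0.4, -0.5, -1.0]
gripper_width: 0.0157
grasp_force: 50.0
```

Request:
{"method": "drive_tool", "body": {"rows": [[0,0,0.1,0,0,0,1],[0,0,0.1,0,0,0,1],[0,0,0.1,0,0,0,1],[0,0,0.1,0,0,0,1],[0,0,0.1,0,0,0,1],[0,0,0.1,0,0,0,1],[0,0,0.1,0,0,0,1],[0,0,0.1,0,0,0,1],[0,0,0.1,0,0,0,1],[0,0,0.1,0,0,0,1],[0,0,0.1,0,0,0,1],[0,0,0.1,0,0,0,1],[0,0,0.1,0,0,0,1],[0,0,0.1,0,0,0,1],[0,0,0,0,0,0,1],[0,0,0,0,0,0,1]]}}

```text
time: 8.65
tcp_pos: [0.499, -0.0005, 0.2953]
eef_rot: [0.999, 0.044, 0.0, 0.0]
force: [-0.5, 1.1, -0.9]
gripper_width: 0.016
grasp_force: 50.0
```

```bash
cat > d.py <<'E'
from h import *
np.set_printoptions(precision=4,suppress=True)
f=grab('wrist');save(f,'w2.png')
s=arm.state();print(s['time'],s['tcp_pos'],T(s)[:3,:3],s['force'])
for t,z in [('lug_hole',.138),('far_lug_hole',.138),('handle_grip',.145),('handle_end',.138),('spring_bar',.138),('fork_notch',s['tcp_pos'][2]-.046)]:
    r=arm.landmark_of(f,t)
    print(t,[(np.round(q['pixel'],1),round(q['score'],2)) for q in r[:2]], [atz(f,q['pixel'],z)[:2] for q in r[:2]])
E
python3 d.py; python3 -c "
import cv2;im=cv2.imread('pics/w2.png');cv2.imwrite('pics/w2c.png',cv2.resize(im,(800,600),interpolation=cv2.INTER_CUBIC))"
```

```text
8.7 [ 0.499  -0.0005  0.2953] [[ 0.996   0.0892  0.0002]
 [ 0.0892 -0.996  -0.    ]
 [ 0.0002  0.     -1.    ]] [ 0.0816  0.2157 -0.3702]
lug_hole [(array([226.7, 173.1]), 0.87), (array([360.8,  27.3]), 0.17)] [array([0.4982, 0.04  ]), array([ 0.6772, -0.0984])]
far_lug_hole [(array([149.3, 242.8]), 0.82), (array([335.7, 171.5]), 0.81)] [array([0.3931, 0.1386]), array([ 0.5126, -0.096 ])]
handle_grip [(array([281. , 128.6]), 0.8)] [array([ 0.5589, -0.0212])]
handle_end [(array([229.4, 172.1]), 0.96), (array([187.8,  12.7]), 0.72)] [array([0.4998, 0.0367]), array([0.6742, 0.0939])]
spring_bar [(array([241.8, 171.8]), 0.98)] [array([0.5016, 0.0213])]
fork_notch [(array([258.6, 201.7]), 0.76)] [array([ 0.4998, -0.0001])]
```

View pics/w2c.png

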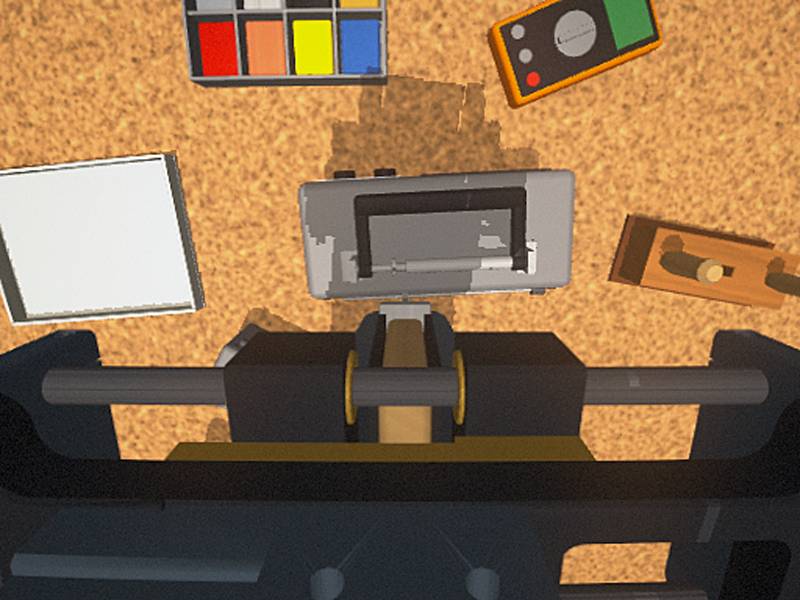

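Request:
{"method": "drive_tool", "body": {"rows": [[0,0,-0.016,0,0,0,1],[0,0,0,0.0038,-0.02,0.01,1],[0,0,0,0,0,0.02,1],[0,0,0,0,0,0.02,1],[0,0,0,0,0,0.02,1],[0,0,0,0,0,0,1],[0,0,0,0,0,0,1]]}}

```text
time: 9.58
tcp_pos: [0.5005, 0.0198, 0.2246]
eef_rot: [0.999, 0.051, -0.001, -0.0]
force: [1.5, -0.3, 0.2]
gripper_width: 0.0158
grasp_force: 50.0
```

```bash
sed -i 's/w2.png/w3.png/' d.py; python3 d.py; python3 -c "
import cv2;im=cv2.imread('pics/w3.png')[110:230,150:350];cv2.imwrite('pics/w3c.png',cv2.resize(im,None,fx=4,fy=4,interpolation=cv2.INTER_CUBIC))"
```

```text
9.6333 [0.5012 0.0197 0.2256] [[ 0.9948  0.1022  0.0001]
 [ 0.1022 -0.9948  0.    ]
 [ 0.0001 -0.     -1.    ]] [-0.0436  0.6422 -0.2563]
lug_hole [(array([241.1, 188.7]), 0.76), (array([258.8, 205. ]), 0.69)] [array([0.4999, 0.0377]), array([0.4847, 0.0183])]
far_lug_hole [(array([374.5, 187.5]), 0.84)] [array([ 0.515 , -0.0951])]
handle_grip [(array([309.4, 135.3]), 0.95)] [array([ 0.5593, -0.0209])]
handle_end [(array([240.7, 187.6]), 0.63)] [array([0.501 , 0.0382])]
spring_bar [(array([254.2, 188.9]), 0.78)] [array([0.5011, 0.0247])]
fork_notch [(array([258.3, 201.6]), 0.89), (array([255. , 191.3]), 0.73)] [array([0.5016, 0.0205]), array([0.5103, 0.0242])]
```

View pics/w3c.png

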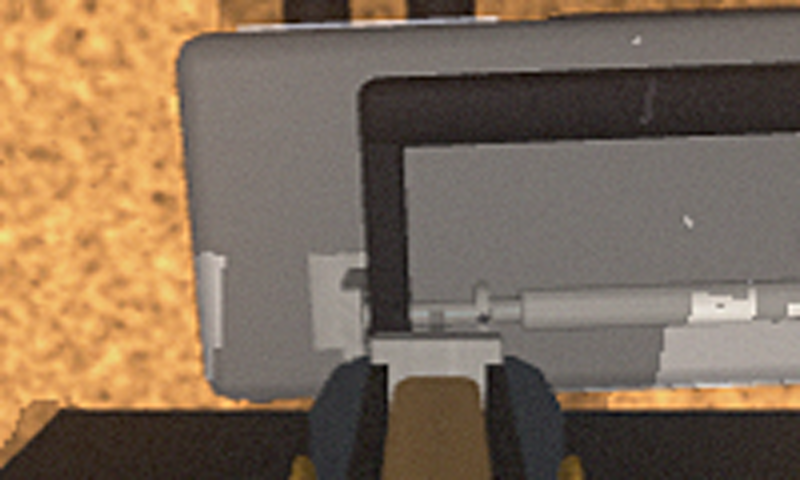

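```bash
cat > e.py <<'E'
from h import *
np.set_printoptions(precision=4,suppress=True)
f=grab('wrist');s=arm.state();f['M']=T(s)@np.array(f['T_tool_cam'])
g=cv2.cvtColor(f['image'],cv2.COLOR_RGB2GRAY).astype(float)
# grip bar rows: subpixel edges
P1=[];P2=[]
for c in range(258,380,4):
    col=g[110:165,c-1:c+2].mean(1); d=np.diff(col)
    i=int(d[:30].argmin()); j=i+5+int(d[i+5:i+30].argmax())
    P1.append((c,110.5+i));P2.append((c,110.5+j))
for P,z in((P1,.152),(P2,.152)):
    W=np.array([atz(f,p,z)[:2] for p in P]);W=W[np.abs(W[:,0]-np.median(W[:,0]))<.012]
    k=np.polyfit(W[:,1],W[:,0],1);k=np.polyfit(*W[np.abs(np.polyval(k,W[:,1])-W[:,0])<.0015].T[::-1],1)
    print('edge yaw',np.degrees(np.arctan(-k[0])),'x at y=-.02',np.polyval(k,-.02),len(W))
cr=lambda a,b:(150+a/4-.4,110+b/4-.4)
for n,a,z in[('arm inner top',(410,250),.149),('arm outer top',(366,250),.149),('collar L top',(476,287),.1455),('collar R top',(489,287),.1455),('rod mid',(450,313),.139),('barrel top edge',(560,292),.138),('barrel bot',(560,327),.138),('tine tip',(437,318),s['tcp_pos'][2]-.059)]:
    w=atz(f,cr(*a),z);print(n,w[:2])
print(proj(f,(T(s)@[0,0,.059,1])[:3]))
save(f,'w4.png');print(s['tcp_pos'])
E
python3 e.py
```

```text
edge yaw 7.617794948867729 x at y=-.02 0.5678739338184505 28
edge yaw 7.593807021528208 x at y=-.02 0.551833431776418 26
arm inner top [0.5208 0.0283]
arm outer top [0.5198 0.0387]
collar L top [0.5127 0.0116]
collar R top [0.513  0.0085]
rod mid [0.5039 0.0169]
barrel top edge [ 0.5119 -0.0098]
barrel bot [ 0.5029 -0.011 ]
tine tip [0.5096 0.0208]
[259.0253 198.1874]
[0.5012 0.0198 0.2255]
```

Request:
{"method": "drive_tool", "body": {"rows": [[0,0,-0.03,0,0,0,1],[0,0,0,0.0022,0.0014,0,1],[0,0,0,0,0,0.006,1],[0,0,0,0,0,0.006,1],[0,0,0,0,0,0.006,1],[0,0,0,0,0,0.004,1],[0,0,0,0,0,0,1],[0,0,0,0,0,0,1]]}}

```text
time: 10.65
tcp_pos: [0.5031, 0.0187, 0.2025]
eef_rot: [0.998, 0.066, -0.0, -0.0]
force: [1.0, -0.3, -0.9]
gripper_width: 0.0161
grasp_force: 50.0
```

```bash
python3 - <<'E'
from h import *
f=grab('wrist');s=arm.state();print(s['time'],s['tcp_pos'],s['force'],T(s)[:3,0])
sd=grab('side')
a=cv2.resize(f['image'][150:225,205:330],None,fx=4.8,fy=4.8,interpolation=2)
b=cv2.resize(sd['image'][150:200,225:300],(600,400),interpolation=2)[:240+0]
b=cv2.resize(sd['image'][145:205,225:315],(360,240),interpolation=2)
c=np.zeros((600,600,3),np.uint8);c[:360]=a;c[360:,:360]=b
cv2.imwrite('pics/w5.png',c[:,:,::-1])
E
```

```text
10.7 [0.50323559 0.01867258 0.20282938] [ 0.47666639  0.21740279 -1.33975922] [ 9.91339605e-01  1.31322786e-01 -3.36782823e-04]
```

View pics/w5.png

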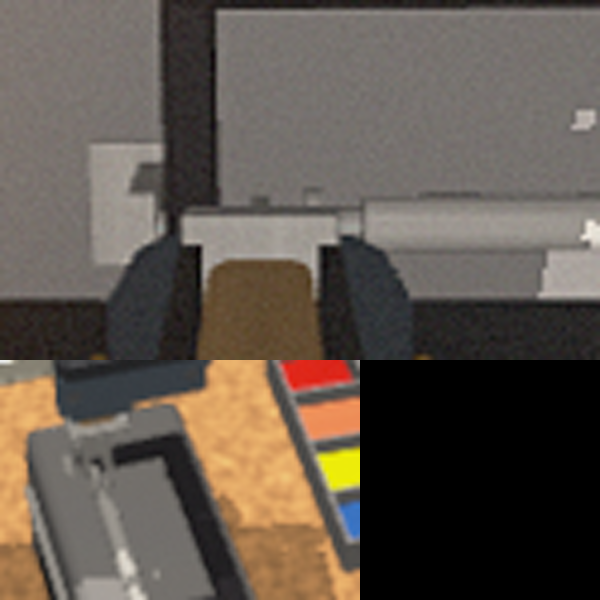

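Request:
{"method": "drive_tool", "body": {"rows": [[0,0,0,0,0,0.004,1],[0,0,0,0,0,0.004,1],[0,0,0,0,0,0.004,1],[0,0,0,0,0,0.0025,1],[0,0,0,0,0,0,1],[0,0,0,0,0,0,1]]}}

```text
time: 11.25
tcp_pos: [0.5031, 0.0187, 0.1882]
eef_rot: [0.998, 0.066, -0.0, -0.0]
force: [0.2, -0.6, 0.4]
gripper_width: 0.016
grasp_force: 50.0
```

```bash
cat > s.py <<'E'
from h import *
np.set_printoptions(precision=4,suppress=True)
F=[]
for _ in range(3):
    s=arm.state();F.append(s['force']);arm.grab_frame('wrist')
F=np.mean(F,0);M=T(s)[:3,:3]
print(s['time'],s['tcp_pos'],'Ftool',M.T@F,s['wrist_torque'])
d=s['tcp_pos']-np.array([.510,-.0294,.138]);print('handle-frame x,y',d@[.991,.132,0],d@[-.132,.991,0])
E
python3 s.py
```

```text
11.35 [0.5033 0.0187 0.1885] Ftool [-0.0231  0.2244 -0.0332] [ 0.0986  0.0134 -0.0213]
handle-frame x,y -0.00025219351736160533 0.048506446506313326
```

Request:
{"method": "drive_tool", "body": {"rows": [[0,0,0,0,0.002,0,1],[0,0,0,0,0.002,0,1],[0,0,0,0,0.001,0,1],[0,0,0,0,0,0,1],[0,0,0,0,0,0,1]]}}

```text
time: 11.82
tcp_pos: [0.5039, 0.0136, 0.1885]
eef_rot: [0.998, 0.066, 0.0, -0.0]
force: [-0.1, -0.3, 0.1]
gripper_width: 0.0158
grasp_force: 50.0
```

```bash
python3 s.py
```

```text
11.9167 [0.5039 0.0137 0.1884] Ftool [0.062  0.285  0.2973] [ 0.0511  0.0821 -0.0022]
handle-frame x,y -0.00033026664613784035 0.04351946724597747
```

Request:
{"method": "drive_tool", "body": {"rows": [[0,0,0,0,0.001,0,1],[0,0,0,0,0.001,0,1],[0,0,0,0,0,0,1],[0,0,0,0,0,0,1]]}}

```text
time: 12.3
tcp_pos: [0.5042, 0.0117, 0.1884]
eef_rot: [0.998, 0.066, 0.0, 0.0]
force: [0.7, 0.4, -0.9]
gripper_width: 0.0158
grasp_force: 50.0
```

```bash
python3 s.py
```

```text
12.4 [0.5042 0.0117 0.1884] Ftool [ 0.6553 -0.3396  1.0591] [-0.0154 -0.0331 -0.0026]
handle-frame x,y -0.0003287258110189458 0.04154632660465846
```

Request:
{"method": "drive_tool", "body": {"rows": [[0,0,0,0,0.001,0,1],[0,0,0,0,0.001,0,1],[0,0,0,0,0,0,1],[0,0,0,0,0,0,1]]}}

```text
time: 12.78
tcp_pos: [0.5044, 0.0099, 0.1884]
eef_rot: [0.998, 0.066, 0.0, -0.0]
force: [-0.4, 4.4, -1.4]
gripper_width: 0.0154
grasp_force: 50.0
```

```bash
python3 s.py
```

```text
12.8833 [0.5044 0.0099 0.1884] Ftool [ 0.0905 -3.8476  0.8455] [0.8518 0.034  0.0183]
handle-frame x,y -0.0003582908268258741 0.03963867958048894
```

Request:
{"method": "drive_tool", "body": {"rows": [[0,0,0,0,0.001,0,1],[0,0,0,0,0.001,0,1],[0,0,0,0,0,0,1],[0,0,0,0,0,0,1],[0,0,0,0,0,0,1]]}}

```text
time: 13.35
tcp_pos: [0.5047, 0.0078, 0.1884]
eef_rot: [0.998, 0.066, 0.0, -0.0]
force: [-0.2, 4.9, -1.0]
gripper_width: 0.0161
grasp_force: 50.0
```

```bash
sed -i 's/range(3)/range(8)/' s.py; python3 s.py; python3 - <<'E'
from h import *
f=grab('wrist')
a=cv2.resize(f['image'][150:225,205:330],None,fx=6.4,fy=6.4,interpolation=2)
cv2.imwrite('pics/w6.png',a[:,:,::-1])
E
```

```text
13.7 [0.5047 0.0078 0.1884] Ftool [ 0.3341 -4.5696  0.8926] [1.1563 0.0412 0.0739]
handle-frame x,y -0.00034365810994376866 0.03754007900561742
```

View pics/w6.png

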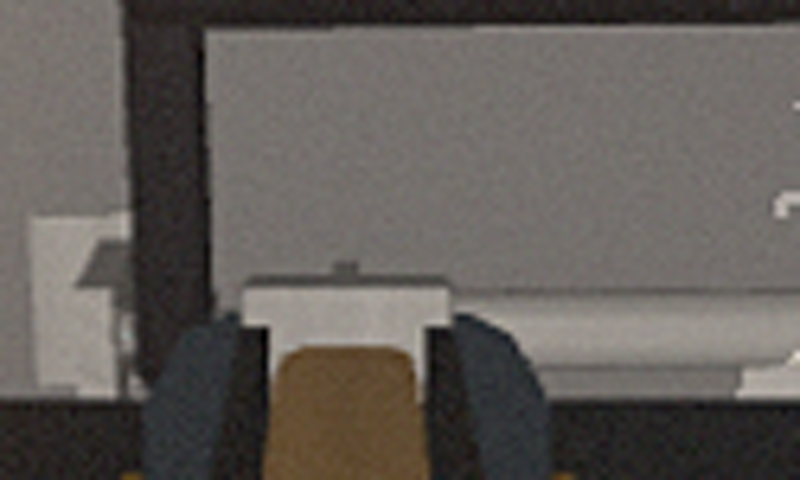

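```bash
python3 - <<'E'
from h import *
f=grab('wrist');s=arm.state();Mt=T(s)
v=np.array([.991,.132,0]);u=np.array([-.132,.991,0])
def y(tcp,px,z):
    M=Mt.copy();M[:3,3]=tcp;f['M']=M@np.array(f['T_tool_cam']);return atz(f,px,z)@u*1000
t5=[.5032,.0187,.2026];t6=s['tcp_pos']
q5=lambda a,b:(205+a/4.8-.4,150+b/4.8-.4); q6=lambda a,b:(205+a/6.4-.4,150+b/6.4-.4)
for z in(.138,.142): print('w5 arm',y(t5,q5(217,150),.149),'collarL',y(t5,q5(304,195),z),'collarR',y(t5,q5(322,195),z))
print('w5 tine',[y(t5,q5(a,200),.1436) for a in(251,269)])
for z in(.1294,.134): print('w6 arm',y(t6,q6(208,240),.149),'tine',[y(t6,q6(a,268),z) for a in(334,358)])
print('fork true y',t5@u*1000,t6@u*1000)
E
```

```text
w5 arm -39.918452010059134 collarL -56.03294527202879 collarR -59.45954093681199
w5 arm -39.918452010059134 collarL -55.889551134938124 collarR -59.25788605462327
w5 tine [np.float64(-45.98299949135341), np.float64(-49.33090354831644)]
w6 arm -41.04352055045754 tine [np.float64(-56.91014511327249), np.float64(-60.25924214257164)]
w6 arm -41.04352055045754 tine [np.float64(-56.94438566317239), np.float64(-60.22641170029578)]
fork true y -47.89070000000001 -58.91135565811084
```

Request:
{"method": "drive_tool", "body": {"rows": [[0,0,0,0,0.0006,0,1],[0,0,0,0,0.0006,0,1],[0,0,0,0,0,0,1],[0,0,0,0,0,0,1]]}}

```text
time: 14.18
tcp_pos: [0.5049, 0.0066, 0.1884]
eef_rot: [0.998, 0.066, 0.0, -0.0]
force: [-0.0, 5.3, -1.2]
gripper_width: 0.0159
grasp_force: 50.0
```

```bash
sed -i 's/range(8)/range(5)/' s.py;python3 s.py
```

```text
14.3833 [0.5049 0.0066 0.1884] Ftool [ 0.3564 -5.4173  1.0553] [1.3094 0.0649 0.0723]
handle-frame x,y -0.0003355875374215474 0.03636877146412533
```

Request:
{"method": "drive_tool", "body": {"rows": [[0.0105,0,0,0,0.0005,-0.0011,1],[0.0105,0,0,0,0.0005,-0.0011,1],[0.0105,0,0,0,0.0005,-0.0011,1],[0,0,0,0,0,0,1]]}}

```text
time: 14.77
tcp_pos: [0.505, 0.0049, 0.1918]
eef_rot: [0.998, 0.066, -0.001, -0.016]
force: [-0.2, 5.4, -1.3]
gripper_width: 0.0162
grasp_force: 50.0
```

```bash
python3 s.py
```

```text
14.9667 [0.5049 0.0051 0.1916] Ftool [ 0.6181 -5.4065  1.9634] [1.2428 0.114  0.0365]
handle-frame x,y -0.0004986017312428974 0.034816621656441275
```

Request:
{"method": "drive_tool", "body": {"rows": [[0.0105,0,0,0,0.0005,-0.0011,1],[0.0105,0,0,0,0.0005,-0.0011,1],[0.0105,0,0,0,0.0005,-0.0011,1],[0.0105,0,0,0,0.0005,-0.0011,1],[0.0105,0,0,0,0.0005,-0.0011,1],[0.0105,0,0,0,0.0005,-0.0011,1],[0.0105,0,0,0,0.0005,-0.0011,1],[0.0105,0,0,0,0.0005,-0.0011,1],[0,0,0,0,0,0,1],[0,0,0,0,0,0,1]]}}

```text
time: 15.85
tcp_pos: [0.5055, 0.0004, 0.2001]
eef_rot: [0.996, 0.066, -0.004, -0.057]
force: [-0.9, 5.2, -2.4]
gripper_width: 0.016
grasp_force: 50.0
```

```bash
python3 s.py; python3 - <<'E'
from h import *
f=grab('wrist');sd=grab('side')
a=cv2.resize(f['image'][150:225,195:320],None,fx=4.8,fy=4.8,interpolation=2)
b=cv2.resize(sd['image'][150:190,230:290],(360,240),interpolation=2)
c=np.zeros((600,600,3),np.uint8);c[:360]=a;c[360:,:360]=b
cv2.imwrite('pics/w7.png',c[:,:,::-1])
E
```

```text
16.05 [0.5054 0.0006 0.2   ] Ftool [ 0.5758 -5.4156  2.6051] [ 1.1727  0.1309 -0.0131]
handle-frame x,y -0.0005903798645034613 0.030306093616800978
```

View pics/w7.png

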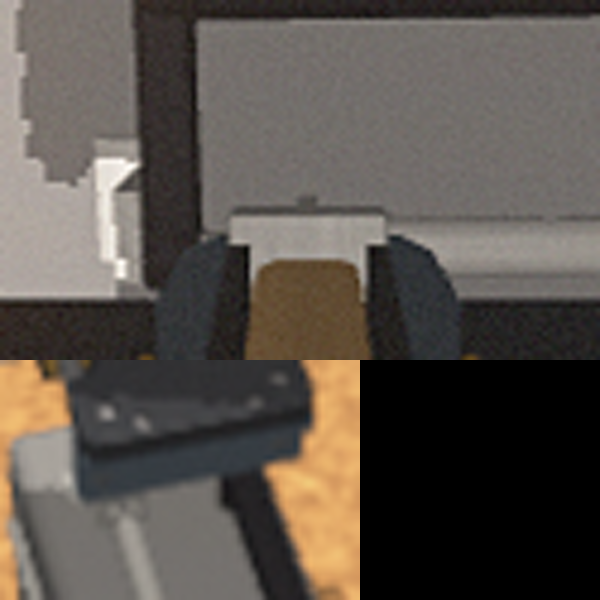

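Request:
{"method": "drive_tool", "body": {"rows": [[0,0,0,0,-0.001,0,1],[0,0,0,0,-0.001,0,1],[0,0,0,0,-0.001,0,1],[0,0,0,0,-0.0003,0,1],[0,0,0,0,0,0,1],[-0.0105,0,0,0,-0.0005,0.0011,1],[-0.0105,0,0,0,-0.0005,0.0011,1],[0,0,0,0,0,0,1],[0,0,0,0,0,0,1]]}}

```text
time: 16.95
tcp_pos: [0.505, 0.0051, 0.1985]
eef_rot: [0.997, 0.066, -0.003, -0.047]
force: [0.7, 4.1, -2.0]
gripper_width: 0.0157
grasp_force: 50.0
```

```bash
python3 s.py
```

```text
17.15 [0.5051 0.005  0.1985] Ftool [ 0.6634 -3.8163  1.8584] [0.8634 0.1286 0.0323]
handle-frame x,y -0.00034856267366879714 0.034716908544642676
```

Request:
{"method": "drive_tool", "body": {"rows": [[-0.008,0,0,0,-0.0004,0.0008,1],[0,0,0,0,0,0,1]]}}

```text
time: 17.37
tcp_pos: [0.5051, 0.0055, 0.1978]
eef_rot: [0.997, 0.066, -0.003, -0.043]
force: [-1.1, 2.7, 0.3]
gripper_width: 0.0158
grasp_force: 50.0
```

```bash
python3 s.py
```

```text
17.5667 [0.5051 0.0055 0.1978] Ftool [-0.7151 -3.0042  0.0548] [0.7759 0.07   0.0057]
handle-frame x,y -0.0002901221651439587 0.03519455641617684
```

Request:
{"method": "drive_tool", "body": {"rows": [[0,0,0,0,-0.001,0,1],[0,0,0,0,-0.001,0,1],[0,0,0,0,-0.002,0,1],[0,0,0,0,-0.002,0,1],[0,0,0,0,0,0,1]]}}

```text
time: 18.03
tcp_pos: [0.5042, 0.0116, 0.1983]
eef_rot: [0.997, 0.066, -0.003, -0.043]
force: [0.5, 0.2, -0.5]
gripper_width: 0.0157
grasp_force: 50.0
```

```bash
python3 s.py
```

```text
18.2333 [0.5042 0.0114 0.1983] Ftool [0.2947 0.3957 1.0928] [ 0.0067 -0.008   0.0407]
handle-frame x,y -0.00035045288952674763 0.04116568671570105
```

Request:
{"method": "drive_tool", "body": {"rows": [[0,0,0,0,0,-0.003,1],[0,0,0,0,0,-0.005,1],[0,0,0,0,0,-0.005,1],[0,0,0,0,0,-0.01,1],[0,0,0,0,0,-0.02,1],[0,0,0,0,0,-0.03,1],[0,0,0,0,0,-0.03,1],[-0.088,0,0,0,0,0,1],[0,0,0,0,0,0,1],[0,0,0,0,0,0,1]]}}

```text
time: 19.12
tcp_pos: [0.5052, 0.0032, 0.3014]
eef_rot: [0.998, 0.067, 0.0, -0.0]
force: [-0.5, -0.1, -0.8]
gripper_width: 0.0156
grasp_force: 50.0
```

```bash
sed 's/w3.png/w8.png/' d.py > d8.py; python3 d8.py; python3 -c "
import cv2;im=cv2.imread('pics/w8.png')[110:230,180:380];cv2.imwrite('pics/w8c.png',cv2.resize(im,None,fx=4,fy=4,interpolation=cv2.INTER_CUBIC))"
```

```text
19.1667 [0.5049 0.003  0.3007] [[ 0.9912  0.1324 -0.0007]
 [ 0.1324 -0.9912  0.0006]
 [-0.0006 -0.0007 -1.    ]] [ 0.3906  0.1014 -1.541 ]
lug_hole [(array([228.4, 173.5]), 0.64)] [array([0.5011, 0.0421])]
far_lug_hole [(array([337.7, 179.3]), 0.92), (array([149.4, 241.6]), 0.59)] [array([ 0.5124, -0.0981]), array([0.3918, 0.1397])]
handle_grip [(array([285. , 137.8]), 0.79)] [array([ 0.5557, -0.0218])]
handle_end [(array([232.8, 176.2]), 0.65)] [array([0.4984, 0.0361])]
spring_bar [(array([241.9, 178.5]), 0.83)] [array([0.497 , 0.0242])]
fork_notch [(array([259.2, 204. ]), 0.86)] [array([0.5038, 0.0029])]
```

View pics/w8c.png

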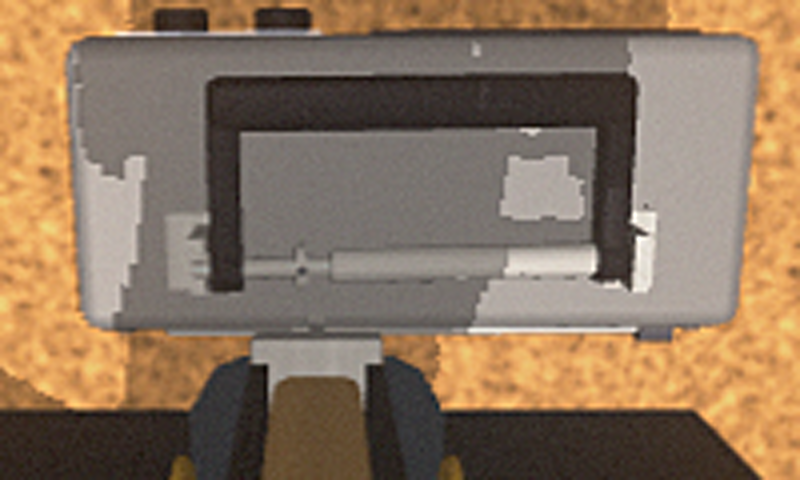

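Request:
{"method": "drive_tool", "body": {"rows": [[0,0,0,-0.0028,0.0274,0,1],[0,0,0,-0.0028,0.0274,0,1],[0,0,0,-0.0028,0.0274,0,1],[0,0,0,-0.0028,0.0274,0,1],[0,0,0,-0.0028,0.0274,0,1],[0,0,0,-0.0028,0.0274,0,1],[0,0,0,-0.0028,0.0274,0,1],[0,0,0,-0.0028,0.0274,0,1],[0,0,0,-0.0028,0.0274,0,1],[0,0,0,-0.0028,0.0274,0,1],[0,0,0,-0.0028,0.0274,0,1],[0,0,0,-0.0028,0.0274,0,1]]}}

```text
time: 20.47
tcp_pos: [0.515, -0.3293, 0.301]
eef_rot: [0.998, 0.066, -0.0, 0.0]
force: [0.2, 0.4, -1.2]
gripper_width: 0.0157
grasp_force: 50.0
```

Request:
{"method": "drive_tool", "body": {"rows": [[0,0,-0.104,0,0,0,1],[0,0,-0.104,0,0,0,1],[0,0,-0.104,0,0,0,1],[0,0,-0.104,0,0,0,1],[0,0,-0.104,0,0,0,1],[0,0,-0.104,0,0,0,1],[0,0,-0.104,0,0,0,1],[0,0,-0.104,0,0,0,1],[0,0,-0.104,0,0,0,1],[0,0,-0.104,0,0,0,1],[0,0,-0.104,0,0,0,1],[0,0,-0.104,0,0,0,1],[0,0,-0.104,0,0,0,1],[0,0,0,0,0,0,1],[0,0,0,0,0,0,1]]}}

```text
time: 21.72
tcp_pos: [0.5152, -0.3279, 0.3011]
eef_rot: [0.738, 0.674, -0.0, 0.0]
force: [-0.2, -0.0, -1.8]
gripper_width: 0.0157
grasp_force: 50.0
```

```bash
cat > g.py <<'E'
import sys
from h import *
np.set_printoptions(precision=4,suppress=True)
s=arm.state();M=T(s);x=np.array(eval(sys.argv[1]));psi=np.degrees(np.arctan2(M[1,0],M[0,0]))
print(s['time'],s['tcp_pos'],s['force'],'psi',psi,'toolshift',M[:3,:3].T@(x-s['tcp_pos']))
if len(sys.argv)>2: print('tool z turn',-np.radians(float(sys.argv[2])-psi), 'tilt',M[2,:3])
E
python3 g.py '[.5147,-.327,.069]' 85.06
python3 - <<'E'
from h import *
f=grab('wrist')
for t in('stand_slot','fork_notch','fork'): print(t,[np.round(q['pixel'],1) for q in arm.landmark_of(f,t)[:2]], proj(f,(.5147,-.327,.05)))
E
```

```text
21.7167 [ 0.5152 -0.3279  0.3011] [-0.2047 -0.0481 -1.8251] psi 84.8237080698436 toolshift [ 0.001  -0.0006  0.2321]
tool z turn -0.00412407217712162 tilt [-0.001 -0.    -1.   ]
stand_slot [array([260. , 163.1])] [258.42309436 162.59106934]
fork_notch [array([259.3, 201.3]), array([254.8, 125.9])] [258.42309436 162.59106934]
fork [array([259.1, 213.2])] [258.42309436 162.59106934]
```

Request:
{"method": "drive_tool", "body": {"rows": [[0,0,-0.004,0.001,-0.0006,0,1],[0,0,0,0,0,0.03,1],[0,0,0,0,0,0.03,1],[0,0,0,0,0,0.03,1],[0,0,0,0,0,0.03,1],[0,0,0,0,0,0.03,1],[0,0,0,0,0,0.02,1],[0,0,0,0,0,0.01,1],[0,0,0,0,0,0.008,1],[0,0,0,0,0,0.008,1],[0,0,0,0,0,0,1]]}}

```text
time: 22.83
tcp_pos: [0.5148, -0.327, 0.1049]
eef_rot: [0.736, 0.677, -0.0, 0.0]
force: [0.5, 0.5, -0.7]
gripper_width: 0.0155
grasp_force: 50.0
```

```bash
python3 g.py '[.5147,-.327,.0695]' 85.06
```

```text
22.8333 [ 0.5148 -0.327   0.1049] [ 0.5365  0.472  -0.7039] psi 85.2362371137681 toolshift [ 0.     -0.0001  0.0354]
tool z turn 0.0030759178994651023 tilt [-0.0013  0.     -1.    ]
```

Request:
{"method": "drive_tool", "body": {"rows": [[0,0,0,0,0,0.008,1],[0,0,0,0,0,0.008,1],[0,0,0,0,0,0.008,1],[0,0,0,0,0,0.006,1],[0,0,0,0,0,0.005,1],[0,0,0,0,0,0,1],[0,0,0,0,0,0,1]]}}

```text
time: 23.42
tcp_pos: [0.5148, -0.3271, 0.0701]
eef_rot: [0.736, 0.677, -0.0, 0.0]
force: [0.1, 0.1, -1.1]
gripper_width: 0.0155
grasp_force: 50.0
```

```bash
python3 g.py '[.5147,-.327,.0695]' 85.06
```

```text
23.4167 [ 0.5148 -0.3271  0.0701] [ 0.065   0.1108 -1.1021] psi 85.24402066152801 toolshift [ 0.0001 -0.0001  0.0006]
tool z turn 0.003211766435361826 tilt [-0.0012 -0.0001 -1.    ]
```

Request:
{"method": "drive_tool", "body": {"rows": [[0,0,0,0,0,0.0006,1],[0,0,0,0,0,0,0.7],[0,0,0,0,0,0,0.5],[0,0,0,0,0,0,0.5],[0,0,0,0,0,0,0.5],[0,0,0,0,0,0,0.5]], "grip_force": 50}}

```text
time: 23.92
tcp_pos: [0.5149, -0.3271, 0.0699]
eef_rot: [0.736, 0.677, -0.0, 0.001]
force: [0.7, 0.0, 0.5]
gripper_width: 0.0445
grasp_force: 0.0
```

Request:
{"method": "drive_tool", "body": {"rows": [[0,0,0,0,0,-0.01,0.5],[0,0,0,0,0,-0.025,0.5],[0,0,0,0,0,-0.03,0.5],[0,0,0,0,0,-0.03,0.5],[0,0,0,0,0,-0.03,0.5],[0,0,0,0,0,-0.03,0.5],[0,0,0,0,0,-0.025,0.5],[0,0,-0.108,0,0,0,0.5],[0,0,-0.108,0,0,0,0.5],[0,0,0,0,0,0,0.56]]}}

```text
time: 24.75
tcp_pos: [0.5149, -0.3269, 0.2511]
eef_rot: [0.657, 0.754, -0.0, 0.001]
force: [1.0, 0.2, -0.6]
gripper_width: 0.042
grasp_force: 0.0
```

```bash
python3 g.py '[.5595,-.0222,.25]' 97.6
python3 - <<'E'
from h import *
f=grab('wrist')
for t,z in(('stand_slot',.05),('fork',.05)):
  for q in arm.landmark_of(f,t)[:1]: print(t,q['pixel'],atz(f,q['pixel'],z))
E
```

```text
24.75 [ 0.5149 -0.3269  0.2511] [ 0.9566  0.2132 -0.5692] psi 97.91461233219661 toolshift [0.2956 0.0862 0.0005]
tool z turn 0.005491021064209134 tilt [-0.0024  0.001  -1.    ]
stand_slot [258.3, 169.9] [ 0.51471689 -0.32861316  0.05      ]
fork [255.4, 169.1] [ 0.5104932  -0.32804242  0.05      ]
```

Fork is back. Move over the handle grip.

Request:
{"method": "drive_tool", "body": {"rows": [[0,0,0.0055,0.0269,0.0078,0,0.56],[0,0,0,0.0269,0.0078,0,0.56],[0,0,0,0.0269,0.0078,0,0.56],[0,0,0,0.0269,0.0078,0,0.56],[0,0,0,0.0269,0.0078,0,0.56],[0,0,0,0.0269,0.0078,0,0.56],[0,0,0,0.0269,0.0078,0,0.56],[0,0,0,0.0269,0.0078,0,0.56],[0,0,0,0.0269,0.0078,0,0.56],[0,0,0,0.0269,0.0078,0,0.56],[0,0,0,0.0269,0.0078,0,0.56],[0,0.088,0,0,0,0,0.56],[0,0,0,0,0,0,0.56],[0,0,0,0,0,0,0.56]]}}

```text
time: 26.07
tcp_pos: [0.562, -0.0232, 0.2491]
eef_rot: [0.661, 0.749, 0.028, -0.032]
force: [0.1, 0.3, 0.7]
gripper_width: 0.0397
grasp_force: 0.0
```

```bash
python3 g.py '[.5595,-.0222,.25]' 97.6
python3 - <<'E'
from h import *
np.set_printoptions(precision=4,suppress=True)
v=np.array([.991,.132,0]);u=np.array([-.132,.991,0]);O=np.array([.510,-.0294,0])
for n in('wrist','top','side'):
  f=grab(n)
  for t,z in(('handle_grip',.151),('handle_end',.150),('lug_hole',.138),('far_lug_hole',.138),('spring_bar',.150)):
    for q in arm.landmark_of(f,t)[:1]:
      w=atz(f,q['pixel'],z);print(n,t,np.round(q['pixel'],1),round(q['score'],2),w[:2],'hx,hy mm',1e3*((w-O)@v),1e3*((w-O)@u))
  if n=='wrist':
    save(f,'w9.png')
    for q in arm.silhouettes(f,'handle')[:1]:
      r=q['region'];print(q['rect'],r.sum()); 
E
```

```text
26.0667 [ 0.562  -0.0232  0.2491] [0.0519 0.3076 0.6955] psi 97.14522852087352 toolshift [ 0.0013 -0.0024 -0.0008]
tool z turn -0.00793725965492171 tilt [ 0.0845 -0.0009 -0.9964]
wrist handle_grip [253.1 196.5] 0.73 [ 0.5563 -0.0253] hx,hy mm 46.466250830575945 -2.060639406598062
wrist handle_end [206.9 132.9] 0.58 [0.5018 0.0339] hx,hy mm 0.2706657122208897 63.76604501203405
wrist lug_hole [78.6 85.5] 0.95 [0.3613 0.0661] hx,hy mm -134.7628500973148 114.31960220411872
wrist far_lug_hole [ 78.3 265.8] 0.95 [ 0.3638 -0.136 ] hx,hy mm -158.9802591589136 -86.29694594781465
wrist spring_bar [206.4 144.1] 0.94 [0.5024 0.0226] hx,hy mm -0.6539972711197108 52.54610085757051
[231.4, 181.6, 64.7, 110.8] 2666
top lug_hole [243.8 203.5] 0.77 [0.5065 0.0304] hx,hy mm 4.453064433300648 59.683966864011055
top far_lug_hole [203.1 247.9] 0.71 [0.3684 0.1509] hx,hy mm -116.56814861429295 197.40360077556278
side handle_grip [277.5 180.8] 0.87 [ 0.5658 -0.0222] hx,hy mm 56.294644040677035 -0.23277843536043552
side handle_end [247.2 164.4] 0.58 [0.5036 0.0378] hx,hy mm 2.5146591058909475 67.39608376107441
side lug_hole [245.4 169. ] 0.79 [0.4987 0.0346] hx,hy mm -2.7333261636078228 64.90544586550084
side far_lug_hole [183.9 258.4] 0.84 [ 0.3478 -0.1884] hx,hy mm -181.75686472933586 -136.1858187813871
side spring_bar [250.7 167.4] 0.57 [0.5106 0.0273] hx,hy mm 8.060137053484885 56.08762027090114
```

```bash
python3 - <<'E'
from h import *
np.set_printoptions(precision=4,suppress=True)
v=np.array([.991,.132,0]);u=np.array([-.132,.991,0]);O=np.array([.510,-.0294,0])
f=grab('wrist');g=cv2.GaussianBlur(cv2.cvtColor(f['image'],cv2.COLOR_RGB2GRAY),(3,3),0).astype(float)
for r in range(135,206,10):
    d=np.diff(g[r-1:r+2,225:290].mean(0));i=d.argmin();j=d.argmax()
    hy=1e3*(atz(f,(225.5+i,r),.15)-O)@u; z=.150+.007+hy*.09e-3
    a,b=[1e3*(atz(f,(225.5+k,r),z)-O)@v for k in(i,j)];print(r,hy,a,b,225+i,225+j)
E
```

```text
135 62.19795369247159 64.30810210123751 56.56223398848874 270 262
145 52.24335795293558 41.902105603994876 56.5588956879667 247 262
155 42.088256563704384 41.76227756990312 56.55580045766801 247 262
165 31.815493166604586 41.619257958454625 56.5528469495229 247 262
175 21.420603715359196 41.472937258478495 57.55512320289163 247 263
185 10.895161856979932 42.3382612440804 57.56227010043035 248 263
195 0.24207930570401448 42.19503995546025 57.56980677337542 248 263
205 -10.705166564141875 83.46879247408091 21.329162253433672 288 228
```

Request:
{"method": "drive_tool", "body": {"rows": [[0,0,-0.008,0.0013,-0.0024,-0.0008,0.56],[0,0,0,-0.0017,0,0.02,0.56],[0,0,0,-0.0017,0,0.02,0.56],[0,0,0,-0.0017,0,0.02,0.56],[0,0,0,-0.0017,0,0.02,0.56],[0,0,0,0,0,0,0.56],[0,0,0,0,0,0,0.56]]}}

```text
time: 27.65
tcp_pos: [0.5591, -0.0212, 0.1697]
eef_rot: [0.657, 0.753, 0.028, -0.033]
force: [0.2, -0.5, 1.6]
gripper_width: 0.0401
grasp_force: 0.0
```

```bash
python3 g.py '[.5595,-.0222,.134]' 97.6
```

```text
27.65 [ 0.5591 -0.0212  0.1697] [ 0.2467 -0.4777  1.58  ] psi 97.77313201832558 toolshift [-0.0041  0.0003  0.0354]
tool z turn 0.0030217237604046863 tilt [ 0.0869 -0.001  -0.9962]
```

Request:
{"method": "drive_tool", "body": {"rows": [[0,0,0,-0.0015,0,0.012,0.56],[0,0,0,-0.0015,0,0.012,0.56],[0,0,0,-0.0011,0,0.011,0.56],[0,0,0,0,0,0,0.56],[0,0,0,0,0,0,0.56]]}}

```text
time: 28.07
tcp_pos: [0.5593, -0.0223, 0.134]
eef_rot: [0.657, 0.753, 0.028, -0.033]
force: [-0.3, 0.0, 0.1]
gripper_width: 0.0402
grasp_force: 0.0
```

```bash
python3 g.py '[.5595,-.0222,.134]' 97.6
```

```text
28.0667 [ 0.5593 -0.0223  0.134 ] [-0.3021  0.0239  0.0813] psi 97.75961763349754 toolshift [0.0001 0.0002 0.    ]
tool z turn 0.0027858532487737833 tilt [ 0.0868 -0.0008 -0.9962]
```

Request:
{"method": "drive_tool", "body": {"rows": [[0,0,0,0,0,0,0.7],[0,0,0,0,0,0,0.75],[0,0,0,0,0,0,0.79],[0,0,0,0,0,0,0.81],[0,0,0,0,0,0,0.83],[0,0,0,0,0,0,0.86],[0,0,0,0,0,0,1],[0,0,0,0,0,0,1]], "grip_force": 25}}

```text
time: 28.73
tcp_pos: [0.5599, -0.0224, 0.1349]
eef_rot: [0.657, 0.753, 0.029, -0.032]
force: [-0.2, -0.8, 3.1]
gripper_width: 0.016
grasp_force: 25.0
```

```bash
sed -i 's/range(5)/range(4)/' s.py;python3 s.py; python3 -c "
from h import *;s=arm.state();print(s['gripper_width'],s['grasp_force'])"
```

```text
28.8833 [ 0.5599 -0.0224  0.1349] Ftool [-0.2075 -0.9806 -4.1321] [-0.0892  0.1676  0.0491]
handle-frame x,y 0.050358660101840105 0.00033918634278749197
0.01579569100931509 25.000368654727936
```

Request:
{"method": "drive_tool", "body": {"rows": [[0,0.01,0,0.0001,0,-0.0007,1],[0,0.01,0,0.0001,0,-0.0007,1],[0,0.01,0,0.0001,0,-0.0007,1],[0,0,0,0,0,0,1],[0,0,0,0,0,0,1]]}}

```text
time: 29.35
tcp_pos: [0.5598, -0.0224, 0.1368]
eef_rot: [0.657, 0.752, 0.039, -0.044]
force: [0.1, -0.3, 1.1]
gripper_width: 0.0159
grasp_force: 25.0
```

```bash
python3 s.py
```

```text
29.5 [ 0.5597 -0.0223  0.1368] Ftool [-0.2036  0.2261 -0.5773] [-0.3379 -0.1223  0.0291]
handle-frame x,y 0.05021177499110179 0.0004660524934808549
```

Request:
{"method": "drive_tool", "body": {"rows": [[0,0.01,0,0.0001,0,-0.0007,1],[0,0.01,0,0.0001,0,-0.0007,1],[0,0.01,0,0.0001,0,-0.0007,1],[0,0.01,0,0.0001,0,-0.0007,1],[0,0.01,0,0.0001,0,-0.0007,1],[0,0.01,0,0.0001,0,-0.0008,1],[0,0.01,0,0.0001,0,-0.0008,1],[0,0,0,0,0,0,1],[0,0,0,0,0,0,1]]}}

```text
time: 30.3
tcp_pos: [0.5597, -0.0223, 0.1419]
eef_rot: [0.655, 0.75, 0.062, -0.07]
force: [0.4, 2.8, -0.9]
gripper_width: 0.0161
grasp_force: 25.0
```

```bash
python3 s.py; python3 g.py '[0,0,0]' 0|tail -1
python3 - <<'E'
from h import *
v=np.array([.991,.132,0]);u=np.array([-.132,.991,0]);O=np.array([.510,-.0294,0])
f=grab('wrist');save(f,'w10.png')
for t,z in(('handle_grip',.158),('handle_end',.163),('far_lug_hole',.138),('spring_bar',.160)):
    for q in arm.landmark_of(f,t)[:2]:
      w=atz(f,q['pixel'],z);print(t,np.round(q['pixel'],1),round(q['score'],2),'hx,hy mm',1e3*((w-O)@v),1e3*((w-O)@u))
E
```

```text
30.45 [ 0.5597 -0.0223  0.142 ] Ftool [ 1.7308 -0.0183  1.3765] [ 0.1919 -0.1005 -0.121 ]
handle-frame x,y 0.050185166968720496 0.0005108996325728444
tool z turn 1.7064983302292693 tilt [ 0.1853  0.0006 -0.9827]
handle_grip [259.8 229.5] 0.91 hx,hy mm 51.01426826121947 0.052787482291146576
handle_end [175.6 125.7] 0.64 hx,hy mm 0.7757623136660196 63.22918336730051
spring_bar [177.1 145.7] 0.63 hx,hy mm 0.6094692822727994 51.700866130838534
```

Request:
{"method": "drive_tool", "body": {"rows": [[0,0,0,0.001,0,0,1],[0,0,0,0.001,0,0,1],[0,0,0,0.0015,0,0,1],[0,0,0,0,0,0,1],[0,0,0,0,0,0,1]]}}

```text
time: 31.17
tcp_pos: [0.5593, -0.0189, 0.1427]
eef_rot: [0.655, 0.75, 0.061, -0.07]
force: [0.1, -0.1, -1.4]
gripper_width: 0.0157
grasp_force: 25.0
```

```bash
python3 s.py
```

```text
31.3167 [ 0.5593 -0.019   0.1427] Ftool [-0.0483  0.0659  1.8559] [-0.167  -0.1544  0.0342]
handle-frame x,y 0.050263670069029195 0.0038123602161760934
```

Request:
{"method": "drive_tool", "body": {"rows": [[0,0,0,0.0015,0,0,1],[0,0,0,0.0015,0,0,1],[0,0,0,0.0015,0,0,1],[0,0,0,0.002,0,0,1],[0,0,0,0,0,0,1],[0,0,0,0,0,0,1]]}}

```text
time: 31.87
tcp_pos: [0.5584, -0.0125, 0.1439]
eef_rot: [0.655, 0.75, 0.062, -0.07]
force: [0.1, -0.3, -1.2]
gripper_width: 0.0155
grasp_force: 25.0
```

```bash
python3 s.py
```

```text
32.0167 [ 0.5585 -0.0127  0.1439] Ftool [-0.3934 -0.3029  0.856 ] [-0.207  -0.1662 -0.0613]
handle-frame x,y 0.05024260096355387 0.01019247140418331
```

Request:
{"method": "drive_tool", "body": {"rows": [[0,0,0,0.001,0,-0.005,1],[0,0,0,0.001,0,-0.005,1],[0,0,0,0,0,0,1]]}}

```text
time: 32.32
tcp_pos: [0.5591, -0.0126, 0.1553]
eef_rot: [0.655, 0.75, 0.062, -0.069]
force: [-0.4, 0.1, -1.1]
gripper_width: 0.0158
grasp_force: 25.0
```

```bash
python3 s.py
```

```text
32.4667 [ 0.5585 -0.0125  0.1543] Ftool [-0.3007  0.1551  1.2542] [-0.1672 -0.2005  0.0726]
handle-frame x,y 0.05028834564894686 0.010314623581390615
```

Request:
{"method": "drive_tool", "body": {"rows": [[0,0,0,0.003,0,-0.015,1],[0,0,0,0.004,0,-0.02,1],[0,0,0,0.004,0,-0.02,1],[0,0,0,0.004,0,-0.02,1],[0,0,0,0.004,0,-0.02,1],[0,-0.093,0,0,0,0,1],[0,-0.093,0,0,0,0,1],[0,0,0,0,0,0,1],[0,0,0,0,0,0,1]]}}

```text
time: 33.27
tcp_pos: [0.5579, -0.0105, 0.2508]
eef_rot: [0.657, 0.754, 0.001, -0.001]
force: [-0.4, 0.0, 0.0]
gripper_width: 0.0161
grasp_force: 25.0
```

```bash
python3 s.py; cat > tr.py <<'E'
from h import *
np.set_printoptions(precision=4,suppress=True)
f={n:grab(n) for n in('top','side','wrist')}
for n in f:
    for q in arm.silhouettes(f[n],'tray')[:2]:
        r=q['region'].astype(np.uint8);c=max(cv2.findContours(r,0,1)[0],key=cv2.contourArea)
        print(n,round(q['score'],2),np.round(q['rect'],1),r.sum())
        # quad fit
        h=cv2.convexHull(c)
        for e in np.arange(.01,.12,.005):
            a=cv2.approxPolyDP(h,e*cv2.arcLength(h,True),True)
            if len(a)<=4: break
        W=np.array([atz(f[n],p[0].astype(float),.024)[:2] for p in a]);print(a[:,0].tolist(),W.tolist(),'mean',W.mean(0),[float(np.linalg.norm(W[i]-W[i-1])) for i in range(len(W))])
    for q in arm.landmark_of(f[n],'tray')[:1]: print(n,'lm',q['pixel'],q['score'],atz(f[n],q['pixel'],0.0))
E
python3 tr.py; python3 g.py '[.48,.35,.26]' 97.6
```

```text
33.4167 [ 0.5581 -0.0117  0.2505] Ftool [-0.2487 -0.23    1.2251] [-0.0373 -0.155  -0.0091]
handle-frame x,y 0.04998428968663326 0.011204788987623292
top 0.81 [151.1 216.2  70.8  61.3] 3331
[[181, 188], [187, 236], [125, 246], [119, 198]] [[0.5771038121977969, 0.2508404605542654], [0.41273296536467485, 0.2224670233413546], [0.3747712039184101, 0.43220353009207474], [0.5390449012540894, 0.4656126658155876]] mean [0.4759 0.3428] [0.21811827262985686, 0.16680176026622942, 0.21314431166723166, 0.16763656518232076]
top lm [154.7, 218.8] 0.71 [0.4721 0.3423 0.    ]
side 0.96 [228.4 122.1  76.   65.1] 2242
[[244, 92], [249, 146], [210, 153], [194, 102]] [[0.5415901795369665, 0.46959806416869454], [0.5282615496858113, 0.22205878482637897], [0.4159008036951178, 0.20910902482165838], [0.37864907411107906, 0.440617265915461]] mean [0.4661 0.3353] [0.1654983096735577, 0.24789785636633094, 0.11310452477140341, 0.2344861553511179]
side lm [226.6, 122.3] 0.84 [0.4743 0.3577 0.    ]
33.9167 [ 0.5582 -0.0115  0.2509] [ 1.3095  0.1915 -1.7647] psi 97.75648828121017 toolshift [ 0.3688 -0.0287 -0.0089]
tool z turn 0.0027312357479042934 tilt [ 0.0006  0.0007 -1.    ]
```

Request:
{"method": "drive_tool", "body": {"rows": [[0,0,0,0.028,-0.0007,0,1],[0,0,0,0.028,-0.0007,0,1],[0,0,0,0.028,-0.0007,0,1],[0,0,0,0.028,-0.0007,0,1],[0,0,0,0.028,-0.0007,0,1],[0,0,0,0.028,-0.0007,0,1],[0,0,0,0.028,-0.0007,0,1],[0,0,0,0.028,-0.0007,0,1],[0,0,0,0.028,-0.0007,0,1],[0,0,0,0.028,-0.0007,0,1],[0,0,0,0.028,-0.0007,0,1],[0,0,0,0.028,-0.0007,0,1],[0,0,0,0.028,-0.0007,0,1],[0,0,-0.039,0,0,0,1],[0,0,0,0,0,0,1],[0,0,0,0,0,0,1]]}}

```text
time: 35.25
tcp_pos: [0.4999, 0.3479, 0.2509]
eef_rot: [0.643, 0.766, 0.0, 0.0]
force: [0.4, 0.5, -1.6]
gripper_width: 0.0162
grasp_force: 25.0
```

```bash
python3 - <<'E'
from h import *
np.set_printoptions(precision=4,suppress=True)
f=grab('wrist');save(f,'w11.png');s=arm.state();g=T(s)
c=np.array([.4755,.343]);th=np.radians(10);ex=np.array([np.cos(th),np.sin(th)]);ey=np.array([-ex[1],ex[0]])
hsv=cv2.cvtColor(f['image'],cv2.COLOR_RGB2HSV);w=((hsv[:,:,1]<45)&(hsv[:,:,2]>120)).astype(np.uint8)
# white region in world tray frame coords at rim height
ys,xs=np.nonzero(w);P=np.array([atz(f,(a,b),.01)[:2] for a,b in zip(xs[::5],ys[::5])])-c
Q=np.c_[P@ex,P@ey];Q=Q[(abs(Q)<.16).all(1)];print(len(Q),np.percentile(Q,[1,99],axis=0))
for t,z in(('handle_grip',s['tcp_pos'][2]+.016),('handle_end',s['tcp_pos'][2]+.016),('tray',0)):
  for q in arm.landmark_of(f,t)[:1]:
    p=atz(f,q['pixel'],z);print(t,q['score'],p,g[:3,:3].T@(p-g[:3,3]))
E
python3 g.py '[.5001,.3473,.0075]' 100
```

```text
2326 [[-0.11   -0.0748]
 [ 0.0877  0.1159]]
handle_grip 0.8 [0.4988 0.3529 0.267 ] [ 0.0055 -0.0002 -0.016 ]
handle_end 0.95 [0.4407 0.4058 0.267 ] [ 0.0677 -0.0483 -0.016 ]
tray 0.79 [0.4781 0.3514 0.    ] [ 0.0075 -0.021   0.251 ]
35.45 [0.5002 0.3473 0.2512] [ 0.2235 -0.1193 -1.5812] psi 99.9082862465904 toolshift [-0.0001 -0.0003  0.2437]
tool z turn -0.0016007069663598191 tilt [ 0.0004  0.0007 -1.    ]
```

Request:
{"method": "drive_tool", "body": {"rows": [[0,0,0,0,0,0.03,1],[0,0,0,0,0,0.03,1],[0,0,0,0,0,0.03,1],[0,0,0,0,0,0.03,1],[0,0,0,0,0,0.03,1],[0,0,0,0,0,0.03,1],[0,0,0,0,0,0.02,1],[0,0,0,0,0,0.015,1],[0,0,0,0,0,0.01,1],[0,0,0,0,0,0.008,1],[0,0,0,0,0,0.005,1],[0,0,0,0,0,0,1],[0,0,0,0,0,0,1]]}}

```text
time: 36.53
tcp_pos: [0.5006, 0.3483, 0.0138]
eef_rot: [0.643, 0.766, 0.001, 0.0]
force: [-0.3, -0.1, -0.5]
gripper_width: 0.016
grasp_force: 25.0
```

```bash
python3 s.py
```

```text
36.6833 [0.5007 0.3485 0.014 ] Ftool [ 0.2039 -0.1097  1.137 ] [-0.0172 -0.1871 -0.0354]
handle-frame x,y 0.04064658862659066 0.3756901329118469
```

Request:
{"method": "drive_tool", "body": {"rows": [[0,0,0,0,0,0.003,1],[0,0,0,0,0,0.002,1],[0,0,0,0,0,0.0015,1],[0,0,0,0,0,0,1],[0,0,0,0,0,0,1]]}}

```text
time: 37.15
tcp_pos: [0.5001, 0.3481, 0.0064]
eef_rot: [0.643, 0.766, 0.0, 0.0]
force: [-0.1, 0.5, -1.6]
gripper_width: 0.0157
grasp_force: 25.0
```

```bash
python3 s.py
```

```text
37.3 [0.5002 0.3481 0.0066] Ftool [0.1319 0.1737 1.454 ] [-0.0411 -0.1191  0.0126]
handle-frame x,y 0.04012884775756607 0.37541356368229045
```

Request:
{"method": "drive_tool", "body": {"rows": [[0,0,0,0,0,0.001,1],[0,0,0,0,0,0,0.8],[0,0,0,0,0,0,0.7],[0,0,0,0,0,0,0.6],[0,0,0,0,0,0,0.5],[0,0,0,0,0,0,0.5],[0,0,0,0,0,0,0.5],[0,0,0,0,0,0,0.5]]}}

```text
time: 38.02
tcp_pos: [0.5002, 0.3481, 0.0056]
eef_rot: [0.643, 0.766, 0.0, 0.0]
force: [-0.9, 1.0, -0.3]
gripper_width: 0.0457
grasp_force: 0.0
```

Request:
{"method": "drive_tool", "body": {"rows": [[0,0,0,0,0,-0.01,0.5],[0,0,0,0,0,-0.02,0.5],[0,0,0,0,0,-0.03,0.5],[0,0,0,0,0,-0.03,0.5],[0,0,0,0,0,-0.03,0.5],[0,0,0,0,0,-0.03,0.5],[0,0,0,0,0,-0.03,0.5],[0,0,0,0,0,-0.03,0.5],[0,0,0,0,0,-0.03,0.5],[0,0,0,-0.02,-0.02,-0.02,0.5],[0,0,0,-0.02,-0.02,-0.02,0.5],[0,0,0,-0.02,-0.02,0,0.5],[0,0,0,0,0,0,0.5]]}}

```text
time: 39.1
tcp_pos: [0.4493, 0.2759, 0.2872]
eef_rot: [0.643, 0.766, 0.001, 0.0]
force: [0.4, 1.0, -0.3]
gripper_width: 0.0457
grasp_force: 0.0
```

```bash
python3 - <<'E'
from h import *
np.set_printoptions(precision=4,suppress=True)
c=np.array([.4755,.343]);th=np.radians(10);ex=np.array([np.cos(th),np.sin(th)]);ey=np.array([-ex[1],ex[0]])
for n in('wrist','top','side'):
  f=grab(n)
  if n=='wrist':
    save(f,'w12.png')
    for q in arm.silhouettes(f,'handle')[:1]:
      ys,xs=np.nonzero(q['region']);P=np.array([atz(f,(a,b),.015)[:2] for a,b in zip(xs,ys)])-c;Q=np.c_[P@ex,P@ey];print('ext',q['score'],Q.min(0),Q.max(0))
  for t,z in(('handle_grip',.012),('handle_end',.012),('spring_bar',.012),('lug_hole',.138),('far_lug_hole',.138),('fork',.05)):
    for q in arm.landmark_of(f,t)[:1]:
      p=atz(f,q['pixel'],z);print(n,t,round(q['score'],2),p[:2],'tray',(p[:2]-c)@ex,(p[:2]-c)@ey)
s=arm.state();print(s['time'],s['tcp_pos'],s['gripper_width'],s['force'])
E
```

```text
ext 0.62 [-0.0319 -0.0695] [0.0329 0.0739]
wrist handle_grip 0.85 [0.5007 0.3484] tray 0.02571876201666529 0.0009804265177112137
wrist handle_end 0.69 [0.4437 0.4052] tray -0.020557781017183453 0.06678537031088655
wrist spring_bar 0.79 [0.4444 0.3908] tray -0.022323607524225943 0.05242441713545586
wrist fork 0.19 [0.4384 0.3864] tray -0.028985216772151427 0.049223077950786544
top handle_grip 0.69 [0.4941 0.3414] tray 0.018023179101539378 -0.004769361194368075
top handle_end 0.56 [ 0.531  -0.2648] tray -0.05088561145127998 -0.6081586515341145
top lug_hole 0.65 [0.331 0.07 ] tray -0.18967080345268597 -0.2437467542866455
top far_lug_hole 0.81 [ 0.3384 -0.1598] tray -0.22232335354545707 -0.4713892953780889
top fork 0.66 [ 0.5124 -0.3243] tray -0.07955308735122 -0.6635165610002778
side handle_grip 0.98 [0.5124 0.3581] tray 0.03896624646042235 0.008469438955694592
side handle_end 0.55 [0.4363 0.4154] tray -0.026071537085279796 0.07808135614870194
side spring_bar 0.57 [0.4388 0.3908] tray -0.027850952841166336 0.053413854700035124
side lug_hole 0.92 [0.494  0.0311] tray -0.03590906719428217 -0.3104078861097647
side far_lug_hole 0.9 [0.3735 0.1019] tray -0.14233703100470452 -0.21968265440161505
side fork 0.58 [ 0.5118 -0.3315] tray -0.08134564920810161 -0.6705336922199157
40.2 [0.4513 0.2784 0.2856] 0.04604907814171997 [-0.0487  0.8296  0.1898]
```

The handle lies flat and centred in the tray (65 × 143 mm extent), the fork is in its slot, and the radio has not moved. I'm handing in.

```bash
python3 -c "
from plant import arm
print(arm.sign_off())"
```

```text
the job is handed in; nothing more can be done
None
```

I handed the job in at about 40 s. The handle is off the radio and lies flat in the parts tray after a drop of about 9 mm at release, and the fork is back in its slot. Measured forces stayed under about 6 N throughout, and the final camera fixes put the +y lug where it was at the start.

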